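Complete the specimen tray and show the copper mount to the inspection camera

TASK

Complete the batch in the white specimen tray by standing the two stray resin mounts upright, right down in the two empty seats, then take the copper-cored mount out of the tray and hold it up to the inspection camera: its underside centred in front of the lens, facing it squarely, 60 mm from the glass. Finish while still holding it there in the gripper, with nothing else supporting it; the other five mounts stay seated, and leave the bench's other things where they are and do not bump the camera.

Things in the scene. Friction and masses are not known exactly. Their poses are not given: they have to be found in the camera images.
- copper: Resin specimen mount, an upright cylinder 30 mm in diameter and 30 mm tall, 60 g (can vary by 30 %), black resin with a reddish copper metal core (21 mm disc) showing in both end faces. Origin: centre of its underside, which is the polished face; z is its axis, up through its top. The only copper one. It starts standing in any of seats 0, 2, 3, 4.
- mount_a: Resin specimen mount, an upright cylinder 30 mm in diameter and 30 mm tall, 60 g (can vary by 30 %), black resin with a silvery metal core (21 mm disc) showing in both end faces. Origin: centre of its underside, which is the polished face; z is its axis, up through its top. Starts in one of seats 0, 2, 3, 4 and stays there.
- mount_b: Resin specimen mount, an upright cylinder 30 mm in diameter and 30 mm tall, 60 g (can vary by 30 %), blue resin with a silvery metal core (21 mm disc) showing in both end faces. Origin: centre of its underside, which is the polished face; z is its axis, up through its top. Starts in one of seats 0, 2, 3, 4 and stays there.
- mount_c: Resin specimen mount, an upright cylinder 30 mm in diameter and 30 mm tall, 60 g (can vary by 30 %), black resin with a silvery metal core (21 mm disc) showing in both end faces. Origin: centre of its underside, which is the polished face; z is its axis, up through its top. Starts in one of seats 0, 2, 3, 4 and stays there.
- stray_a: Resin specimen mount, an upright cylinder 30 mm in diameter and 30 mm tall, 60 g (can vary by 30 %), blue resin with a silvery metal core (21 mm disc) showing in both end faces. Origin: centre of its underside, which is the polished face; z is its axis, up through its top. A stray: starts standing on the bench between the tray and the camera.
- stray_b: Resin specimen mount, an upright cylinder 30 mm in diameter and 30 mm tall, 60 g (can vary by 30 %), black resin with a silvery metal core (21 mm disc) showing in both end faces. Origin: centre of its underside, which is the polished face; z is its axis, up through its top. A stray: starts standing on the bench between the tray and the camera.
- tray: White plastic specimen tray, fixed, 150 mm (its x) by 200 mm (its y), 14 mm thick; six round seats: two rows (64 mm apart along x) of three (60 mm apart along y). Origin: centre of its underside on the bench. To the robot's left or right, its x within 0.3 rad of the world's x. A seated mount stands 24 mm proud of it; neighbouring mounts leave 30 mm or more between them.
- seat0 (a point): Empty or filled seat of the tray: a round recess 36 mm in diameter, 6 mm deep. The point is the centre of the seat's floor, 8 mm above the bench, where the underside of a seated mount lies. Row nearer the robot, right seat as the robot sees it; filled at the start.
- seat1 (a point): Empty or filled seat of the tray: a round recess 36 mm in diameter, 6 mm deep. The point is the centre of the seat's floor, 8 mm above the bench, where the underside of a seated mount lies. Row nearer the robot, middle seat as the robot sees it; empty at the start.
- seat2 (a point): Empty or filled seat of the tray: a round recess 36 mm in diameter, 6 mm deep. The point is the centre of the seat's floor, 8 mm above the bench, where the underside of a seated mount lies. Row nearer the robot, left seat as the robot sees it; filled at the start.
- seat3 (a point): Empty or filled seat of the tray: a round recess 36 mm in diameter, 6 mm deep. The point is the centre of the seat's floor, 8 mm above the bench, where the underside of a seated mount lies. Row farther from the robot, right seat as the robot sees it; filled at the start.
- seat4 (a point): Empty or filled seat of the tray: a round recess 36 mm in diameter, 6 mm deep. The point is the centre of the seat's floor, 8 mm above the bench, where the underside of a seated mount lies. Row farther from the robot, middle seat as the robot sees it; filled at the start.
- seat5 (a point): Empty or filled seat of the tray: a round recess 36 mm in diameter, 6 mm deep. The point is the centre of the seat's floor, 8 mm above the bench, where the underside of a seated mount lies. Row farther from the robot, left seat as the robot sees it; empty at the start.
- camera: Up-looking inspection camera, fixed on the other side from the tray: white base 120 x 120 x 14 mm, two white fork cheeks 92 mm tall, between them a barrel 48 mm in diameter, 103 mm long (white, red ring, black lens end) that leans to its -x, within 0.5 rad of the world's -x. Origin: centre of the base's underside; barrel pivot 78 mm above it. Fragile: not to be bumped.
- lens (a point): Centre of the lens glass (26 mm, inside a pale 38 mm light ring) at the upper end of the camera's barrel, 55 mm from the pivot, about 128 mm above the bench. Its z axis is the viewing direction, out of the lens along the barrel: up, leaning 0.3 to 0.6 rad from vertical. The view is round: turning about this axis does not matter.
- camera_head (a joint): Lean of the camera's barrel from vertical towards the camera's -x, rad; a stiff hinge that stays as it was set (0.3 to 0.6).
- washer: Brass washer, 26 mm across, 6 mm thick, lying flat; origin at the centre of its underside. A bystander, to be left alone.
- jar: Amber glass jar, 56 mm in diameter, 65 mm tall, with a white cap; origin at the centre of its underside. A bystander, to be left alone.
- loupe: Black eyepiece loupe, 40 mm in diameter, 34 mm tall; origin at the centre of its underside. A bystander, to be left alone.
- screwdriver: Screwdriver with an orange handle, 160 mm long, lying along its x; origin on its underside. A bystander, to be left alone.

How it is judged:
By the outcome, as a careful person would: the job done as asked, in the order asked, and still so for the second after the job is handed in, while the arm keeps its last pose, push and grip.
It also fails if it takes over 67 s, if anything falls off the work surface, if the arm or the gripper's body presses on something with over 40 N, if the wrist force passes 120 N, or if a joint passes its speed limit or range.

ROBOT

A 6-joint arm with a two-finger parallel gripper is mounted at the origin on the work surface. World frame = base frame: x ahead of the robot, y to its left, z up, the work surface at z = 0. Lengths are in m, angles in rad, forces in N, time in s.
With the tool pointing down it reaches from about 0.25 to 0.775 m from the base axis. Payload 4 kg.
Tool frame: the origin (TCP) lies between the finger pads; the fingertips stand 14 mm ahead of it and the grasp point (between the pads) lies 5 mm behind it (nose_length is the distance from the TCP to the fingertips, in m); z points along the fingers, y is the line along which they close (so a half turn about z gives the same grasp; the last joint's range is limited). The gripper opens to 94 mm and grips with 3 to 60 N. Pads are 16 mm wide; open, the fingers measure 119 mm over their backs; the gripper's body (75 mm by 177 mm) begins 78 mm behind the grasp point.
Start: joints at [1.185, 0.087, 1.371, -0, 1.684, -0.103], TCP at [0.153, 0.528, 0.19] pointing down, gripper open.
Joint ranges: [-3.1, 3.1], [-0.76, 2.03], [0.27, 2.55], [-1.08, 4.22], [0.17, 2.65], [-2.57, 2.57]. Speed limits (rad/s): [2.79, 2.79, 3.14, 3.14, 3.14, 3.14].

INTERFACE

Orientations are given as [roll, pitch, yaw] about the fixed x, y, z axes, in that order (R = Rz(yaw) Ry(pitch) Rx(roll)).
In Python, from bench import * gives the robot as it stands.
- The arm moves only by the tool move_arm, never from a script. Its argument "steps" is one flat list of numbers, 7 for each row, row after row: the turn, a rotation vector about the world's x, y, z in rad, then the shift along the world's x, y, z in m, then the opening, from 0 (shut) to 1 (fully open). A call has 1 to 12 rows; each row is the pose to reach, as a shift and turn from the pose commanded when the call began; what a row does not reach only later rows make up. A row lasts 1/10 s, in which the tool goes at most 50 mm and 8.59 degrees, less where a joint would pass 70% of its speed; a pose out of reach is approached as far as the arm can. A call with a gripper value outside its range is refused whole. The fingers move at their own pace and stop on an object; the grip force is fixed at half the most. Time passes only in rows, so rows that repeat a pose let the fingers close. It gives the time, the measured TCP pose, the force, the opening and the grip force at its end, in the units of the state.
- get_obs(): the state, without advancing time (a new reading comes with each control period).
- snapshot(name): name is "scene" or "top" or "wrist"; returns (picture, depth): 384x512x3 uint8, red, green, blue; 384x512 float32, m along the optical axis (not along the pixel's ray), 0 where there is no reading.
- camera_model(name): a dict with "fx", "fy", "cx", "cy" (pixels), "rvec" (rotation vector, rad) and "tvec" (3), from world to camera coordinates, as OpenCV has them. Camera axes: x right, y down, z forward; pixel columns grow to the right and rows downward; lengths in m; the calibration is good to about 2 mm. A picture is of the moment at which its call begins: read the wrist's pose just before it. camera_model takes no time and is no camera call; for the wrist camera it gives the pose at the moment of the call.
- close_job(): hands the job in; it is judged then, once.
Trained networks look in the newest picture that a camera, given by its name, has taken for a name from the list of things; names that differ only in an ending like _2 or _b are one class to them, and where a whole thing is asked for, a point or a joint stands for the part that bears it (a point fixed in the world has none). Each returns a list of dicts, best first, with "score" (0 to 1); they miss things now and then, are a little off and sometimes report something else, mostly with a low value. They report only what shows in the picture. A call takes as long as a camera call.
- silhouettes(camera, target): "pixels" (384x512 bool, what is visible of it) and "uv" ([column, row] in pixels, amid what is visible of it).
- spot_point(camera, target): "uv" ([column, row] in pixels: a listed point, or the origin of a listed thing).
The state is a dict: "time": time; "joint_positions": joint angles; "qvel": joint speeds; "joint_torque": joint torques, N m; "tool_pos": TCP position; "ee_rot": TCP orientation; "wrist_force": force on the tool from outside, world axes, zero at the start; "wrist_torque": the same for the moment, N m; "width": finger opening in m; "finger_force": force on a finger pad.
Only numpy, scipy, OpenCV 4.12 (cv2) and the standard library are available. Lean on these libraries where they do the work, as an engineer would, in place of code of your own. Each camera call takes 0.05 s, during which the arm holds its last target. There are 200 camera calls.

## Working session

There is one attempt and no reset: what is moved stays moved. The work goes in short steps, Python scripts to look and compute and a tool call to move; the robot and the scene stay as the last step left them, time stands still between calls to the robot, and variables do not carry over. Pictures are saved under pics/ and viewed, at most 10 in all, crops included, and the job is handed in when it is done.

Besides the shell and the picture viewer there is one more tool, called after "Call:" as a command line: name --argument value ..., lists and objects as JSON in quotes. move_arm: Moves the arm, as the interface text tells. Its arguments: {"type":"object","properties":{"steps":{"type":"array"}},"required":["steps"]}

```bash
ls; mkdir -p pics; cat > h.py <<'E'
from bench import *
import numpy as np, cv2
from scipy.spatial.transform import Rotation as R
def cam(n):
    m=camera_model(n); Rm=R.from_rotvec(m["rvec"]).as_matrix(); return m,Rm,np.array(m["tvec"]).ravel()
def cloud(n,d):
    m,Rm,t=cam(n); v,u=np.mgrid[0:384,0:512]
    P=np.stack([(u-m["cx"])/m["fx"]*d,(v-m["cy"])/m["fy"]*d,d],-1)
    return (P-t)@Rm
def at_z(n,uv,z):
    m,Rm,t=cam(n); r=np.array([(uv[0]-m["cx"])/m["fx"],(uv[1]-m["cy"])/m["fy"],1])@Rm; c=-t@Rm
    return c+r*(z-c[2])/r[2]
E
python3 - <<'E'
from h import *
o=get_obs(); print({k:np.round(v,3) for k,v in o.items()})
for n in("scene","top"):
    p,d=snapshot(n); np.savez(f"pics/{n}0.npz",p=p,d=d); cv2.imwrite(f"pics/{n}0.png",p[...,::-1])
    print(n,camera_model(n))
    for t in ["copper","mount_a","mount_b","stray_a","tray","camera","washer","jar","loupe","screwdriver"]:
        W=cloud(n,d)
        for s in silhouettes(n,t):
            q=W[s["pixels"]&(d>0)]
            print(t,round(s["score"],2),np.round(s["uv"],0),s["pixels"].sum(),np.round(np.median(q,0),3) if len(q) else "", np.round(np.percentile(q[:,2],98),3) if len(q) else "")
    for t in ["seat1","seat5","lens"]:
        for s in spot_point(n,t): print(t,round(s["score"],2),np.round(s["uv"],1),np.round(at_z(n,s["uv"],.128 if t=="lens" else .008),4))
E
```

```text
pics
{'time': np.float64(0.0), 'joint_positions': array([ 1.185,  0.088,  1.372,  0.   ,  1.684, -0.103]), 'qvel': array([ 0.003,  0.   , -0.   ,  0.   , -0.001,  0.   ]), 'joint_torque': array([-1.0000e-03, -3.4017e+01, -3.0243e+01,  7.2000e-02,  3.3000e-02,
       -0.0000e+00]), 'tool_pos': array([0.153, 0.528, 0.189]), 'ee_rot': array([-3.139, -0.   ,  2.859]), 'wrist_force': array([-0.772,  0.187,  0.271]), 'wrist_torque': array([ 0.017, -0.037, -0.037]), 'finger_force': np.float64(0.0), 'width': np.float64(0.094)}
scene {'fx': 457.9944925588826, 'fy': 457.9944925588826, 'cx': 249.19231794542466, 'cy': 193.35281731891124, 'rvec': array([ 1.39810862,  2.32809985, -0.76487993]), 'tvec': array([ 0.28831794, -0.3609829 ,  1.34933866])}
copper 0.52 [361. 254.] 5038 [0.571 0.24  0.013] 0.017
copper 0.48 [390. 244.] 231 [0.533 0.291 0.036] 0.04
copper 0.16 [334. 225.] 232 [0.541 0.173 0.035] 0.04
mount_a 0.81 [324. 249.] 244 [0.603 0.176 0.036] 0.04
mount_a 0.78 [349. 257.] 256 [0.6   0.234 0.036] 0.04
mount_a 0.65 [334. 227.] 214 [0.542 0.172 0.036] 0.04
mount_b 0.81 [324. 249.] 244 [0
[... 2175 characters left out ...]
 0.756 -0.228  0.022] 0.027
seat1 0.9 [135.8 228.5] [0.5285 0.2865 0.008 ]
seat1 0.89 [184.3 224.3] [0.5375 0.1653 0.008 ]
seat1 0.89 [181.5 200.1] [0.5988 0.1739 0.008 ]
seat1 0.86 [160.7 225.3] [0.5357 0.2244 0.008 ]
seat1 0.64 [134.  203.4] [0.592  0.2942 0.008 ]
seat1 0.62 [159.  201.2] [0.5968 0.2309 0.008 ]
seat5 0.9 [135.8 228.5] [0.5285 0.2865 0.008 ]
seat5 0.89 [184.3 224.3] [0.5375 0.1653 0.008 ]
seat5 0.89 [181.5 200.1] [0.5988 0.1739 0.008 ]
seat5 0.86 [160.7 225.3] [0.5357 0.2244 0.008 ]
seat5 0.64 [134.  203.4] [0.592  0.2942 0.008 ]
seat5 0.62 [159.  201.2] [0.5968 0.2309 0.008 ]
lens 0.68 [365.7 223.5] [ 0.5225 -0.2509  0.128 ]
lens 0.3 [252.4 255.4] [ 0.4579 -0.0079  0.128 ]
```

```bash
python3 - <<'E'
from h import *
a=cv2.imread("pics/scene0.png");b=cv2.imread("pics/top0.png")
cv2.imwrite("pics/s1.png",cv2.resize(a[80:340,90:430],(784,600),interpolation=cv2.INTER_CUBIC))
cv2.imwrite("pics/t1.png",cv2.resize(b[100:330,100:420],(800,575),interpolation=cv2.INTER_CUBIC))
E
```

```text
(no output)
```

View pics/s1.png

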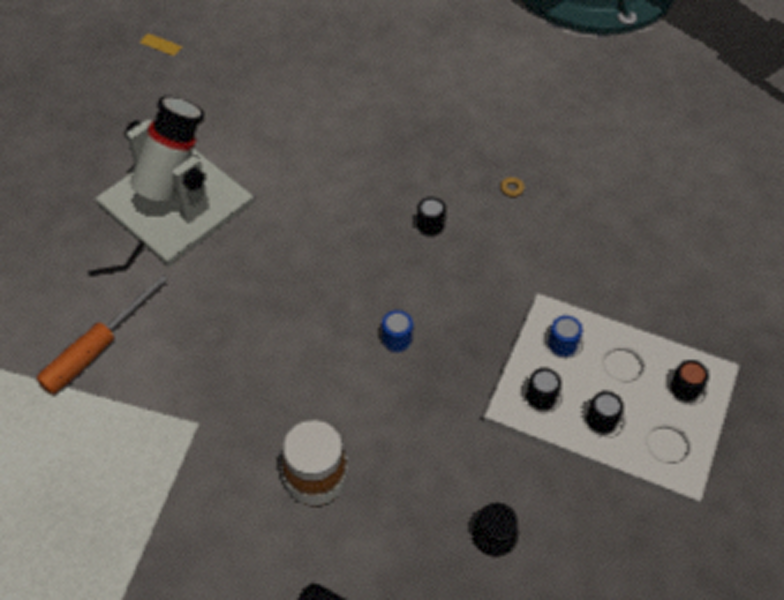

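View pics/t1.png

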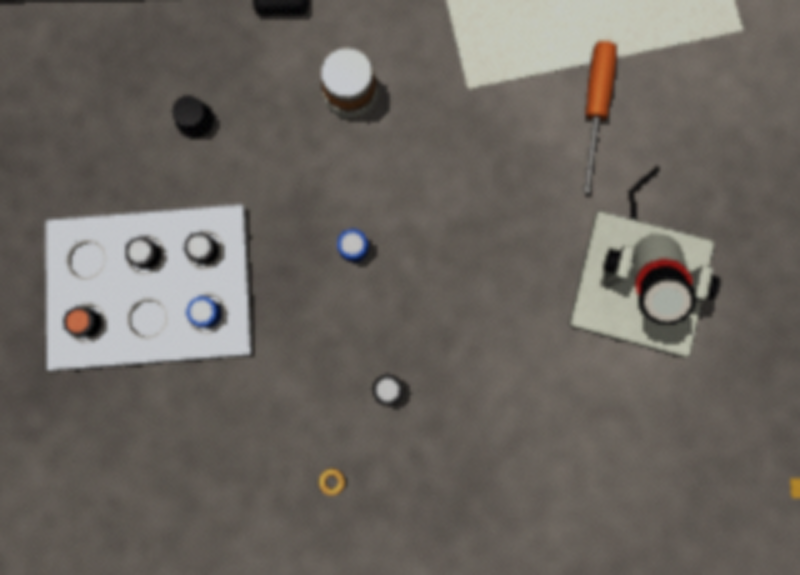

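Copper sits in seat 2 (scene crop ~690,380). Seats 1 and 5 are empty. The blue stray is at (397,330) and the black one at (431,215). The camera leans towards the robot. Next I'll get a wrist view of the tray.

Call:
move_arm --steps '[0, 0, 0, 0.03, -0.025, 0.01, 1, 0, 0, 0, 0.06, -0.05, 0.02, 1, 0, 0, 0, 0.09, -0.08, 0.03, 1, 0, 0, 0, 0.12, -0.105, 0.04, 1, 0, 0, 0, 0.15, -0.13, 0.05, 1, 0, 0, 0, 0.18, -0.16, 0.06, 1, 0, 0, 0, 0.21, -0.185, 0.07, 1, 0, 0, 0, 0.24, -0.21, 0.08, 1, 0, 0, 0, 0.27, -0.24, 0.08, 1, 0, 0, 0, 0.3, -0.265, 0.08, 1, 0, 0, 0, 0.34, -0.3, 0.08, 1, 0, 0, 0, 0.34, -0.3, 0.08, 1]'

```text
time: 2.6
tool_pos: [0.4966, 0.2243, 0.2691]
ee_rot: [-3.139, 0.0, 2.852]
wrist_force: [-0.7, -0.2, -0.5]
width: 0.0938
finger_force: 0.0
```

```bash
cat >> h.py <<'E'
def look(name,save,targets=(),pts=()):
    o=get_obs(); p,d=snapshot(name); cv2.imwrite(f"pics/{save}.png",p[...,::-1]); np.savez(f"pics/{save}.npz",p=p,d=d)
    W=cloud(name,d); m,Rm,t=cam(name)
    print("t",round(o["time"],2),"tool",np.round(o["tool_pos"],4),np.round(o["ee_rot"],3),"cam",np.round(-t@Rm,3),"axis",np.round(Rm[2],2))
    for k in targets:
        for s in silhouettes(name,k):
            q=W[s["pixels"]&(d>0)]
            if s["score"]<.3 or len(q)<30: continue
            zt=np.percentile(q[:,2],95); q2=q[q[:,2]>zt-.004]
            c,r=cv2.minEnclosingCircle(q2[:,:2].astype(np.float32))
            print(k,round(s["score"],2),np.round(s["uv"]),"top",round(zt,4),"circ",np.round(c,4),round(r,4),"mean",np.round(q2[:,:2].mean(0),4))
    for k in pts:
        for s in spot_point(name,k): print(k,round(s["score"],2),np.round(s["uv"],1),np.round(at_z(name,s["uv"],.008),4))
    return p,d,W
E
python3 - <<'E'
from h import *
look("wrist","w1",["copper","mount_a","stray_a"],["seat1"])
E
```

```text
t 2.6 tool [0.4966 0.2243 0.2691] [-3.139  0.     2.852] cam [0.424 0.247 0.464] axis [ 0.25 -0.07 -0.97]
copper 0.78 [307. 175.] top 0.0399 circ [0.5253 0.2915] 0.0148 mean [0.5251 0.2914]
copper 0.5 [232. 195.] top 0.0397 circ [0.5335 0.1724] 0.0149 mean [0.5332 0.1725]
copper 0.3 [275. 194.] top 0.0158 circ [0.56   0.2322] 0.1229 mean [0.5565 0.235 ]
mount_a 0.94 [233. 192.] top 0.0397 circ [0.533  0.1723] 0.0146 mean [0.5327 0.1726]
mount_a 0.54 [276. 217.] top 0.0398 circ [0.5932 0.2345] 0.0152 mean [0.5926 0.2346]
stray_a 0.91 [112. 178.] top 0.0315 circ [ 0.4567 -0.0055] 0.0146 mean [ 0.4566 -0.0049]
seat1 0.93 [282.  215.5] [0.5936 0.2415 0.008 ]
seat1 0.86 [314.4 200.8] [0.5835 0.2996 0.008 ]
seat1 0.73 [304.8 169.9] [0.5286 0.2967 0.008 ]
seat1 0.69 [247.7 226. ] [0.5957 0.1808 0.008 ]
seat1 0.67 [231.5 191.5] [0.5302 0.1726 0.008 ]
seat1 0.64 [265.1 179.6] [0.5262 0.231  0.008 ]
```

View pics/w1.png

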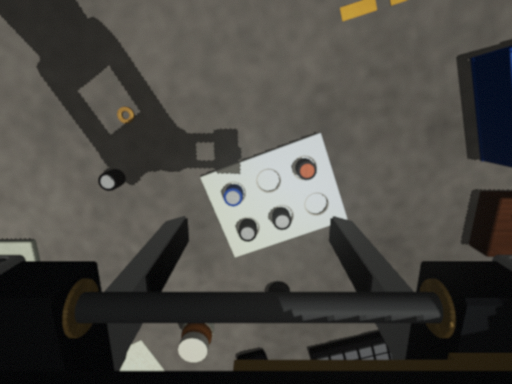

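```bash
cat >> h.py <<'E'
L=np.array([[-.032,-.06],[-.032,0],[-.032,.06],[.032,-.06],[.032,0],[.032,.06]])
def fit(P,Q):  # rigid 2D Q = Rot(a) P + c
    a=np.arctan2(*(np.cross(P-P.mean(0),Q-Q.mean(0)).sum(),((P-P.mean(0))*(Q-Q.mean(0))).sum()))
    M=np.array([[np.cos(a),-np.sin(a)],[np.sin(a),np.cos(a)]]); c=Q.mean(0)-P.mean(0)@M.T
    return a,c,np.linalg.norm(P@M.T+c-Q,axis=1)
def tray(n,d):
    out=[]
    S=silhouettes(n,"tray")[0]["pixels"].astype(np.uint8)
    S=cv2.morphologyEx(S,cv2.MORPH_OPEN,np.ones((3,3))); v,u=np.nonzero(S)
    Q=np.array([at_z(n,x,.014)[:2] for x in zip(u,v)],np.float32)
    r=cv2.minAreaRect(Q); print(n,"rect",np.round(r[0],4),np.round(r[1],4),round(r[2],2))
    q=[s["uv"] for s in spot_point(n,"seat1") if s["score"]>.4]; Q=np.array([at_z(n,x,.008)[:2] for x in q])
    c0=np.array(r[0]); ang=np.radians(r[2]); ang=(ang+np.pi/4)%(np.pi/2)-np.pi/4
    M=np.array([[np.cos(ang),-np.sin(ang)],[np.sin(ang),np.cos(ang)]])
    i=np.argmin(np.linalg.norm((L@M.T+c0)[None]-Q[:,None],axis=2),1)
    a,c,e=fit(L[i],Q); print("  seats",sorted(i),"ang",round(np.degrees(a),2),"c",np.round(c,4),"res",np.round(e,4))
def disc(n,p,d,W,k):
    for s in silhouettes(n,k):
        if s["score"]<.3: continue
        m=s["pixels"]; q=W[m&(d>0)]
        zt=np.percentile(q[:,2],95)
        vv,uu=np.nonzero(m&(W[...,2]>zt-.005)); 
        X=np.array([at_z(n,x,.038 if zt>.036 else .03)[:2] for x in zip(uu,vv)],np.float32)
        c,rr=cv2.minEnclosingCircle(X); print("  ",n,k,round(s["score"],2),np.round(c,4),round(rr,4),"mean",np.round(X.mean(0),4),"n",len(X))
E
python3 - <<'E'
from h import *
for n in("scene","top","wrist"):
    p,d=snapshot(n);W=cloud(n,d); tray(n,d)
    for k in("copper","mount_a","stray_a"): disc(n,p,d,W,k)
    for s in silhouettes(n,"camera")[:1]:
        q=W[s["pixels"]&(d>0)]; q=q[q[:,2]>.105]; print("  cam hi pts",len(q),np.round(q.mean(0),4),np.round(q.max(0),3))
E
```

```text
Traceback (most recent call last):
  File "h.py", line 36, in tray
    Q=np.array([at_z(n,x,.014)[:2] for x in zip(u,v)],np.float32)
                ~~~~^^^^^^^^^^
  File "h.py", line 11, in at_z
    m,Rm,t=cam(n); r=np.array([(uv[0]-m["cx"])/m["fx"],(uv[1]-m["cy"])/m["fy"],1])@Rm; c=-t@Rm
           ~~~^^^
  File "h.py", line 5, in cam
    m=camera_model(n); Rm=R.from_rotvec(m["rvec"]).as_matrix(); return m,Rm,np.array(m["tvec"]).ravel()
ValueError: time passes only in moves, steps and waits
```

```bash
cat >> h.py <<'E'
def at_z(n,uv,z):
    uv=np.atleast_2d(np.asarray(uv,float)); m,Rm,t=cam(n)
    r=np.c_[(uv[:,0]-m["cx"])/m["fx"],(uv[:,1]-m["cy"])/m["fy"],np.ones(len(uv))]@Rm; c=-t@Rm
    X=c+r*((z-c[2])/r[:,2])[:,None]
    return X[0] if len(X)==1 else X
E
sed -i 's/Q=np.array(\[at_z(n,x,.014)\[:2\] for x in zip(u,v)\],np.float32)/Q=at_z(n,np.c_[u,v],.014)[:,:2].astype(np.float32)/; s/X=np.array(\[at_z(n,x,.038 if zt>.036 else .03)\[:2\] for x in zip(uu,vv)\],np.float32)/X=at_z(n,np.c_[uu,vv],.038 if zt>.036 else .03)[:,:2].astype(np.float32)/' h.py
python3 - <<'E'
from h import *
for n in("scene","top","wrist"):
    p,d=snapshot(n);W=cloud(n,d); tray(n,d)
    for k in("copper","mount_a","stray_a"): disc(n,p,d,W,k)
    for s in silhouettes(n,"camera")[:1]:
        q=W[s["pixels"]&(d>0)]; q=q[q[:,2]>.105]; print("  cam hi pts",len(q),np.round(q.mean(0),4) if len(q) else "")
E
```

```text
scene rect [0.5659 0.2312] [0.1598 0.2021] 4.15
  seats [np.int64(0), np.int64(1), np.int64(2), np.int64(3), np.int64(4), np.int64(5)] ang 4.21 c [0.5605 0.2322] res [0.0076 0.0027 0.0036 0.0068 0.009  0.004 ]
   scene copper 0.75 [0.5737 0.2321] 0.1209 mean [0.5775 0.2364] n 4185
   scene copper 0.62 [0.5314 0.2891] 0.0196 mean [0.5275 0.2899] n 131
   scene copper 0.4 [ 0.5173 -0.2995] 0.0642 mean [ 0.4775 -0.3137] n 93
   scene mount_a 0.66 [0.5996 0.1758] 0.0148 mean [0.5994 0.1762] n 128
   scene mount_a 0.63 [0.599  0.2369] 0.0189 mean [0.5958 0.2337] n 141
   scene mount_a 0.46 [0.5372 0.1719] 0.0166 mean [0.5362 0.1713] n 135
   scene stray_a 0.72 [0.6051 0.0253] 0.0183 mean [0.6019 0.0249] n 109
   scene stray_a 0.7 [ 0.4603 -0.0051] 0.0139 mean [ 0.4606 -0.0056] n 76
  cam hi pts 367 [ 0.545  -0.2507  0.1197]
top rect [0.5635 0.2287] [0.1531 0.2024] 4.05
  seats [np.int64(0), np.int64(1), np.int64(2), np.int64(3), np.int64(4), np.int64(5)] ang 3.64 c [0.5657 0.2282] res [0.0054 0.0067 0.009  0.0062 0.0069 0.0064]
   top copper 0.47 [0.5607 0.2254] 0.1213 mean [0.5665 0.2137
[... 173 characters left out ...]
4599 -0.0084] 0.0128 mean [ 0.4598 -0.0086] n 89
  cam hi pts 480 [ 0.5381 -0.2552  0.1215]
wrist rect [0.562  0.2313] [0.1548 0.2011] 4.32
  seats [np.int64(0), np.int64(1), np.int64(2), np.int64(3), np.int64(4), np.int64(5)] ang 4.78 c [0.5633 0.2314] res [0.0042 0.003  0.0079 0.0049 0.0053 0.0015]
   wrist copper 0.74 [0.527  0.2893] 0.015 mean [0.5268 0.2897] n 301
   wrist mount_a 0.74 [0.5349 0.1705] 0.0151 mean [0.5348 0.1705] n 280
   wrist mount_a 0.6 [0.5974 0.1748] 0.0151 mean [0.5974 0.1752] n 242
   wrist mount_a 0.57 [0.594  0.2326] 0.0154 mean [0.5941 0.2326] n 269
   wrist stray_a 0.94 [ 0.4565 -0.0037] 0.0191 mean [ 0.4581 -0.0071] n 294
  cam hi pts 8 [0.4415 0.1649 0.3847]
```

Call:
move_arm --steps '[0, 0, 0, -0.005, -0.03, -0.01, 1, 0, 0, 0, -0.01, -0.07, -0.03, 1, 0, 0, 0, -0.02, -0.11, -0.05, 1, 0, 0, 0, -0.03, -0.15, -0.08, 1, 0, 0, 0, -0.035, -0.19, -0.1, 1, 0, 0, 0, -0.039, -0.22, -0.12, 1, 0, 0, 0, -0.039, -0.231, -0.125, 1, 0, 0, 0, -0.039, -0.231, -0.125, 1, 0, 0, 0, -0.039, -0.231, -0.125, 0.7]'

```text
time: 4.9
tool_pos: [0.4554, -0.0021, 0.1464]
ee_rot: [3.14, 0.002, 2.859]
wrist_force: [0.3, -0.2, 0.1]
width: 0.0891
finger_force: 0.0
```

```bash
python3 - <<'E'
from h import *
p,d,W=look("wrist","w2",["stray_a"])
disc("wrist",p,d,W,"stray_a")
print(get_obs()["joint_positions"].round(3))
E
```

```text
t 4.9 tool [ 0.4554 -0.0021  0.1464] [3.140e+00 2.000e-03 2.859e+00] cam [0.383 0.019 0.341] axis [ 0.25 -0.07 -0.96]
stray_a 0.92 [254. 182.] top 0.0318 circ [ 0.4585 -0.0084] 0.0149 mean [ 0.4581 -0.0083]
stray_a 0.79 [314. 278.] top 0.0316 circ [0.6001 0.025 ] 0.0151 mean [0.5973 0.0253]
   wrist stray_a 0.92 [ 0.4568 -0.0074] 0.0165 mean [ 0.4579 -0.0082] n 546
   wrist stray_a 0.79 [0.5991 0.0253] 0.0154 mean [0.5972 0.0255] n 359
[-1.290e-01 -1.150e-01  1.657e+00  1.000e-03  1.597e+00 -1.419e+00]
```

View pics/w2.png

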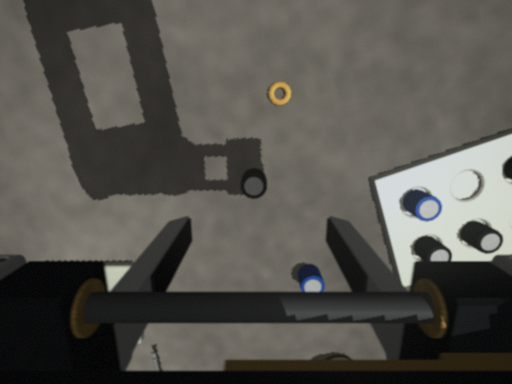

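The black stray is between the fingers at (254,182) and the blue one is at (312,285). I'll descend on the black one.

Call:
move_arm --steps '[0, 0, 0, 0.003, -0.006, -0.03, 0.5, 0, 0, 0, 0.003, -0.006, -0.07, 0.5, 0, 0, 0, 0.003, -0.006, -0.1, 0.5, 0, 0, 0, 0.003, -0.006, -0.12, 0.5, 0, 0, 0, 0.003, -0.006, -0.12, 0.5, 0, 0, 0, 0.003, -0.006, -0.12, 0, 0, 0, 0, 0.003, -0.006, -0.12, 0, 0, 0, 0, 0.003, -0.006, -0.12, 0, 0, 0, 0, 0.003, -0.006, -0.12, 0, 0, 0, 0, 0.003, -0.006, -0.12, 0, 0, 0, 0, 0.003, -0.006, -0.12, 0, 0, 0, 0, 0.003, -0.006, -0.12, 0]'

```text
time: 6.25
tool_pos: [0.4575, -0.0089, 0.0254]
ee_rot: [3.141, 0.0, 2.859]
wrist_force: [0.1, 0.7, 0.3]
width: 0.0003
finger_force: 0.0
```

```bash
python3 - <<'E'
from h import *
p,d,W=look("wrist","w3",["stray_a"])
p2,d2,W2=look("scene","s3",["stray_a"])
a=cv2.resize(p,(400,300));b=cv2.resize(p2[150:250,200:333],(400,300));cv2.imwrite("pics/c3.png",np.hstack([a,b])[...,::-1])
E
```

```text
t 6.25 tool [ 0.4575 -0.0089  0.0254] [3.141 0.    2.859] cam [0.385 0.012 0.22 ] axis [ 0.25 -0.07 -0.97]
stray_a 0.66 [259. 205.] top 0.0312 circ [ 0.4545 -0.0078] 0.0139 mean [ 0.4496 -0.0066]
stray_a 0.59 [359. 356.] top 0.0312 circ [0.5253 0.0278] 0.0809 mean [0.5888 0.0349]
t 6.35 tool [ 0.4574 -0.0089  0.0253] [ 3.142 -0.     2.859] cam [1.096 0.26  0.874] axis [-0.52 -0.28 -0.81]
stray_a 0.66 [276. 177.] top 0.031 circ [ 0.4581 -0.0074] 0.015 mean [ 0.4623 -0.0054]
stray_a 0.59 [261. 221.] top 0.0322 circ [0.6015 0.0248] 0.0149 mean [0.6027 0.025 ]
```

View pics/c3.png

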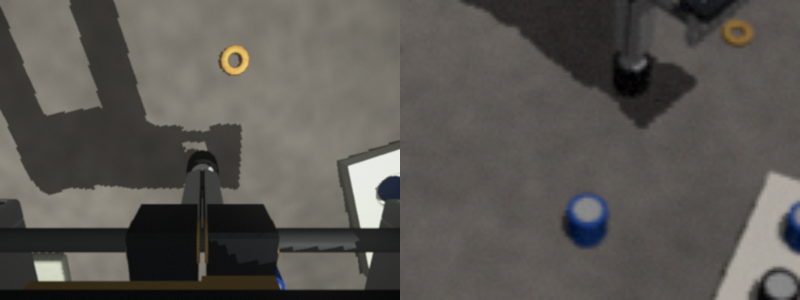

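```bash
python3 - <<'E'
from h import *
for n,f in(("scene","s3"),("wrist","w3")):
    z=np.load(f"pics/{f}.npz"); W=cloud(n,z["d"]); 
    m=(z["d"]>0)&(np.abs(W[...,0]-.457)<.06)&(np.abs(W[...,1]+.008)<.05)&(W[...,2]>.008)&(W[...,2]<.12)
    q=W[m]
    for lo in np.arange(.008,.12,.008):
        k=q[(q[:,2]>=lo)&(q[:,2]<lo+.008)]
        if len(k)>2: print(n,round(lo,3),len(k),"x",np.round(np.percentile(k[:,0],[3,50,97]),3),"y",np.round(np.percentile(k[:,1],[3,50,97]),3))
E
```

```text
scene 0.008 28 x [0.456 0.469 0.473] y [-0.018 -0.003  0.007]
scene 0.016 25 x [0.458 0.468 0.472] y [-0.019 -0.002  0.007]
scene 0.024 80 x [0.448 0.462 0.472] y [-0.02  -0.004  0.006]
scene 0.04 9 x [0.463 0.465 0.469] y [-0.015 -0.011 -0.004]
scene 0.048 27 x [0.453 0.465 0.469] y [-0.019 -0.004  0.006]
scene 0.056 31 x [0.452 0.464 0.469] y [-0.019 -0.002  0.006]
scene 0.064 30 x [0.456 0.465 0.469] y [-0.02  -0.005  0.005]
scene 0.072 26 x [0.453 0.465 0.47 ] y [-0.021 -0.003  0.006]
scene 0.08 31 x [0.453 0.464 0.47 ] y [-0.019 -0.     0.005]
scene 0.088 34 x [0.453 0.464 0.469] y [-0.021 -0.005  0.006]
scene 0.096 29 x [0.457 0.465 0.47 ] y [-0.021 -0.004  0.005]
scene 0.104 21 x [0.462 0.466 0.47 ] y [-0.02  -0.002  0.005]
scene 0.112 4 x [0.464 0.467 0.47 ] y [-0.001  0.001  0.003]
wrist 0.008 104 x [0.443 0.445 0.456] y [-0.02  -0.004  0.006]
wrist 0.016 121 x [0.443 0.445 0.457] y [-0.019 -0.005  0.006]
wrist 0.024 553 x [0.444 0.449 0.458] y [-0.02  -0.006  0.005]
wrist 0.04 89 x [0.447 0.45  0.451] y [-0.014 -0.007  0.001]
wrist 0.048 182 x [0.446 0.45  0.452] y [-0.017 -0.007  0.004]
wrist 0.056 212 x [0.446 0.45  0.452] y [-0.017 -0.007  0.005]
wrist 0.064 250 x [0.446 0.45  0.452] y [-0.017 -0.007  0.005]
wrist 0.072 288 x [0.446 0.45  0.452] y [-0.017 -0.007  0.005]
wrist 0.08 349 x [0.446 0.45  0.452] y [-0.017 -0.006  0.005]
wrist 0.088 388 x [0.446 0.45  0.452] y [-0.017 -0.007  0.005]
wrist 0.096 316 x [0.446 0.45  0.458] y [-0.017 -0.007  0.005]
wrist 0.104 166 x [0.448 0.451 0.459] y [-0.01  -0.008 -0.004]
wrist 0.112 13 x [0.448 0.449 0.45 ] y [-0.008 -0.008 -0.004]
```

```bash
python3 - <<'E'
from h import *
import bench
print([k for k in dir(bench) if not k.startswith("__")], getattr(bench,"nose_length",None))
for n,f in(("scene","s3"),("wrist","w3")):
    z=np.load(f"pics/{f}.npz"); W=cloud(n,z["d"]); 
    m=(z["d"]>0)&(np.abs(W[...,0]-.457)<.03)&(np.abs(W[...,1]+.008)<.03)&(W[...,2]>.035)&(W[...,2]<.06)
    print(n,np.round(np.sort(W[m][:,2])[:12],4))
E
```

```text
['IKError', 'camera_model', 'close_job', 'get_obs', 'nose_length', 'silhouettes', 'snapshot', 'spot_point'] 0.014
scene [0.0417 0.0417 0.0427 0.0443 0.0444 0.0454 0.0459 0.0476 0.0477 0.0483
 0.0486 0.0489]
wrist [0.0405 0.0406 0.0408 0.0409 0.041  0.041  0.0412 0.0412 0.0412 0.0416
 0.0417 0.0418]
```

The fingertips actually sit about 14 mm behind the TCP: both cameras measure them at z≈0.040 with the TCP at 0.025. They therefore closed above the mount, which hasn't moved. I'll open, go 28 mm lower while watching the force, and close again.

Call:
move_arm --steps '[0, 0, 0, 0, 0.001, 0, 0.55, 0, 0, 0, 0, 0.001, 0, 0.55, 0, 0, 0, 0, 0.001, 0, 0.55, 0, 0, 0, 0, 0.001, 0, 0.55, 0, 0, 0, 0, 0.001, 0, 0.55, 0, 0, 0, 0, 0.001, 0, 0.55, 0, 0, 0, 0, 0.001, 0, 0.55, 0, 0, 0, 0, 0.001, -0.01, 0.55, 0, 0, 0, 0, 0.001, -0.015, 0.55, 0, 0, 0, 0, 0.001, -0.015, 0.55]'

```text
time: 7.45
tool_pos: [0.4562, -0.0076, 0.0087]
ee_rot: [-3.141, -0.003, 2.859]
wrist_force: [0.7, -0.2, 0.4]
width: 0.0517
finger_force: 0.0
```

```bash
python3 - <<'E'
from h import *
p2,d2,W=look("scene","s4"); 
m=(d2>0)&(np.abs(W[...,0]-.457)<.06)&(np.abs(W[...,1]+.008)<.06)&(W[...,2]>.003)&(W[...,2]<.12)
q=W[m]
for lo in np.arange(.004,.06,.004):
    k=q[(q[:,2]>=lo)&(q[:,2]<lo+.004)]
    if len(k): print(round(lo,3),len(k),"y",np.round(np.sort(k[:,1])[::max(1,len(k)//12)],3))
E
```

```text
t 7.45 tool [ 0.4562 -0.0076  0.0087] [-3.141e+00 -3.000e-03  2.859e+00] cam [1.096 0.26  0.874] axis [-0.52 -0.28 -0.81]
0.004 19 y [-0.066 -0.065 -0.023 -0.018 -0.017 -0.011 -0.008 -0.007 -0.005 -0.005
 -0.003 -0.001 -0.     0.002  0.003  0.005  0.007  0.007  0.045]
0.008 10 y [-0.018 -0.013 -0.008 -0.006 -0.004  0.001  0.003  0.004  0.005  0.006]
0.012 15 y [-0.018 -0.015 -0.014 -0.011 -0.009 -0.005 -0.001 -0.     0.001  0.001
  0.003  0.004  0.006  0.007  0.007]
0.016 8 y [-0.013 -0.011 -0.009 -0.003 -0.002  0.003  0.004  0.005]
0.02 23 y [-0.036 -0.031 -0.018 -0.018 -0.015 -0.014 -0.012 -0.011 -0.009 -0.009
 -0.006 -0.005 -0.004 -0.003 -0.002  0.001  0.001  0.002  0.005  0.005
  0.006  0.007  0.007]
0.024 23 y [-0.038 -0.033 -0.033 -0.021 -0.019 -0.018 -0.01  -0.007 -0.006 -0.004
 -0.003 -0.003 -0.002 -0.001  0.002  0.003  0.003  0.003  0.004  0.005
  0.006  0.007  0.017]
0.028 98 y [-0.045 -0.031 -0.021 -0.016 -0.013 -0.011 -0.009 -0.007 -0.005 -0.002
  0.001  0.003  0.021]
0.032 22 y [-0.045 -0.043 -0.037 -0.036 -0.033 -0.033 -0.031 -0.018 -0.017 -0.016
 -0.011 -0.003  0.017  0.017  0.02   0.023  0.026  0.028  0.029  0.03
  0.03   0.032]
0.036 15 y [-0.044 -0.039 -0.038 -0.035 -0.034 -0.034 -0.033 -0.032 -0.031 -0.029
  0.02   0.029  0.029  0.031  0.031]
0.04 18 y [-0.044 -0.041 -0.035 -0.033 -0.032 -0.03  -0.03   0.016  0.017  0.02
  0.023  0.024  0.026  0.027  0.028  0.028  0.028  0.03 ]
0.044 25 y [-0.045 -0.042 -0.037 -0.034 -0.032 -0.031 -0.029  0.02   0.025  0.028
  0.03   0.03   0.032]
0.048 17 y [-0.045 -0.045 -0.039 -0.035 -0.033 -0.033 -0.031  0.018  0.019  0.021
  0.022  0.025  0.026  0.027  0.029  0.03   0.031]
0.052 15 y [-0.041 -0.038 -0.036 -0.035 -0.034 -0.033 -0.032 -0.032 -0.031 -0.03
  0.018  0.024  0.028  0.029  0.03 ]
0.056 21 y [-0.045 -0.042 -0.041 -0.039 -0.037 -0.034 -0.032 -0.032 -0.03  -0.03
  0.021  0.022  0.025  0.027  0.028  0.03   0.03   0.031  0.031  0.032
  0.032]
```

Confirmed: the tips are at ≈TCP+0.014, straddling the mount. Another 12 mm down, then close.

Call:
move_arm --steps '[0, 0, 0, 0.001, 0, -0.006, 0.55, 0, 0, 0, 0.001, 0, -0.012, 0.55, 0, 0, 0, 0.001, 0, -0.012, 0.55, 0, 0, 0, 0.001, 0, -0.012, 0, 0, 0, 0, 0.001, 0, -0.012, 0, 0, 0, 0, 0.001, 0, -0.012, 0, 0, 0, 0, 0.001, 0, -0.012, 0, 0, 0, 0, 0.001, 0, -0.012, 0, 0, 0, 0, 0.001, 0, -0.012, 0]'

```text
time: 8.4
tool_pos: [0.4587, -0.008, -0.0014]
ee_rot: [3.142, 0.001, 2.859]
wrist_force: [-0.2, -0.3, 1.2]
width: 0.0291
finger_force: 30.0
```

Gripped (width 29 mm, 30 N). Now I'll lift it and carry it to seat 1.

Call:
move_arm --steps '[0, 0, 0, 0, 0, 0.03, 0, 0, 0, 0, 0, 0, 0.06, 0, 0, 0, 0, 0.01, 0.035, 0.06, 0, 0, 0, 0, 0.02, 0.075, 0.06, 0, 0, 0, 0, 0.033, 0.115, 0.06, 0, 0, 0, 0, 0.046, 0.155, 0.06, 0, 0, 0, 0, 0.058, 0.195, 0.06, 0, 0, 0, 0, 0.066, 0.22, 0.06, 0, 0, 0, 0, 0.072, 0.237, 0.06, 0, 0, 0, 0, 0.072, 0.237, 0.045, 0, 0, 0, 0, 0.072, 0.237, 0.03, 0, 0, 0, 0, 0.072, 0.237, 0.03, 0]'

```text
time: 9.6
tool_pos: [0.5272, 0.2272, 0.0239]
ee_rot: [-3.137, -0.007, 2.858]
wrist_force: [-0.4, -0.2, -2.4]
width: 0.0289
finger_force: 30.0
```

```bash
python3 - <<'E'
from h import *
p,d,W=look("wrist","w5")
p2,d2,W2=look("scene","s5")
tray("wrist",d)
for n,WW,dd in(("wrist",W,d),("scene",W2,d2)):
    k=(dd>0)&(np.abs(WW[...,0]-.531)<.028)&(np.abs(WW[...,1]-.229)<.028)&(WW[...,2]>.026)&(WW[...,2]<.045)
    q=WW[k]; print(n,len(q),np.round(np.percentile(q,[2,50,98],axis=0),4).tolist())
cv2.imwrite("pics/c5.png",np.hstack([cv2.resize(p[100:340,100:420],(400,300)),cv2.resize(p2[190:310,290:450],(400,300))])[...,::-1])
E
```

```text
t 9.6 tool [0.5272 0.2272 0.0239] [-3.137 -0.007  2.858] cam [0.457 0.249 0.22 ] axis [ 0.25 -0.07 -0.97]
t 9.65 tool [0.5282 0.2273 0.0254] [-3.138 -0.005  2.858] cam [1.096 0.26  0.874] axis [-0.52 -0.28 -0.81]
wrist rect [0.5682 0.2317] [0.1569 0.2045] 3.8
  seats [np.int64(1)] ang 0.0 c [0.5673 0.2306] res [0.]
wrist 377 [[0.5133, 0.2128, 0.0284], [0.5157, 0.2314, 0.0388], [0.5279, 0.2471, 0.0449]]
scene 69 [[0.5276, 0.2094, 0.027], [0.5394, 0.2274, 0.038], [0.5423, 0.2432, 0.0445]]
```

View pics/c5.png

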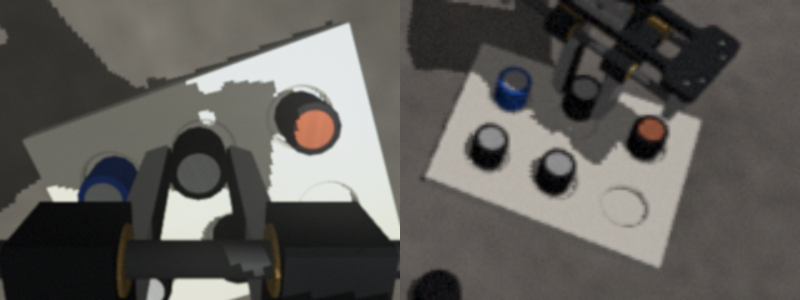

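The mount hangs over seat 1 and the arm is still settling towards (0.531,0.229). Let it settle, then lower.

Call:
move_arm --steps '[0, 0, 0, 0, 0, 0, 0, 0, 0, 0, 0, 0, -0.003, 0, 0, 0, 0, 0, 0, -0.006, 0, 0, 0, 0, 0, 0, -0.009, 0, 0, 0, 0, 0, 0, -0.012, 0, 0, 0, 0, 0, 0, -0.015, 0, 0, 0, 0, 0, 0, -0.018, 0, 0, 0, 0, 0, 0, -0.02, 0, 0, 0, 0, 0, 0, -0.02, 0, 0, 0, 0, 0, 0, -0.02, 0]'

```text
time: 10.8
tool_pos: [0.5305, 0.2292, 0.0083]
ee_rot: [3.142, 0.0, 2.859]
wrist_force: [-0.1, 0.5, -0.3]
width: 0.0293
finger_force: 30.0
```

Call:
move_arm --steps '[0, 0, 0, 0, 0, -0.001, 0, 0, 0, 0, 0, 0, -0.002, 0, 0, 0, 0, 0, 0, -0.002, 0, 0, 0, 0, 0, 0, -0.002, 0.5, 0, 0, 0, 0, 0, -0.002, 0.5, 0, 0, 0, 0, 0, -0.002, 0.5, 0, 0, 0, 0, 0, -0.002, 0.5, 0, 0, 0, 0, 0, 0.02, 0.5, 0, 0, 0, 0, 0, 0.05, 0.5, 0, 0, 0, 0, 0, 0.09, 0.5, 0, 0, 0, 0, -0.03, 0.12, 0.5, 0, 0, 0, 0, -0.06, 0.12, 0.5]'

```text
time: 12.0
tool_pos: [0.5337, 0.1698, 0.1346]
ee_rot: [3.136, 0.01, 2.861]
wrist_force: [0.8, -0.3, 0.6]
width: 0.0467
finger_force: 0.0
```

```bash
python3 - <<'E'
from h import *
p2,d2,W2=look("scene","s6",["mount_a"])
p,d,W=look("wrist","w6",["mount_a","copper"],["seat1"])
E
```

```text
t 12.0 tool [0.5337 0.1698 0.1346] [3.136 0.01  2.861] cam [1.096 0.26  0.874] axis [-0.52 -0.28 -0.81]
mount_a 0.78 [323. 250.] top 0.0398 circ [0.5982 0.1754] 0.0152 mean [0.5983 0.1756]
mount_a 0.59 [333. 225.] top 0.0396 circ [0.5349 0.1712] 0.0156 mean [0.5352 0.1713]
mount_a 0.55 [351. 256.] top 0.0396 circ [0.5948 0.2337] 0.0154 mean [0.5948 0.2334]
t 12.1 tool [0.5315 0.1667 0.1302] [3.141e+00 3.000e-03 2.855e+00] cam [0.459 0.189 0.324] axis [ 0.25 -0.07 -0.97]
mount_a 0.85 [280. 239.] top 0.038 circ [0.5975 0.176 ] 0.015 mean [0.5966 0.1756]
mount_a 0.79 [332. 217.] top 0.0381 circ [0.5935 0.2339] 0.0149 mean [0.5924 0.2337]
mount_a 0.69 [164. 256.] top 0.0194 circ [0.5388 0.0891] 0.0793 mean [0.5832 0.0361]
mount_a 0.59 [264. 186.] top 0.0382 circ [0.5342 0.1717] 0.0148 mean [0.5338 0.172 ]
copper 0.56 [375. 151.] top 0.0384 circ [0.5262 0.2908] 0.015 mean [0.5257 0.2905]
copper 0.34 [331. 222.] top 0.0381 circ [0.5938 0.2338] 0.0151 mean [0.593  0.2338]
seat1 0.97 [366. 148.] [0.5269 0.292  0.008 ]
seat1 0.8 [311.2 166.2] [0.5298 0.2304 0.008 ]
seat1 0.7 [257.8 183.4] [0.5322 0.1685 0.008 ]
seat1 0.7 [279.7 230. ] [0.5931 0.1774 0.008 ]
seat1 0.6 [327.3 218.1] [0.5941 0.2341 0.008 ]
seat1 0.58 [379.9 196.4] [0.5852 0.2969 0.008 ]
```

```bash
cat >> h.py <<'E'
def top_at(W,d,xy,r=.02,z0=.02,z1=.06):
    k=(d>0)&(np.hypot(W[...,0]-xy[0],W[...,1]-xy[1])<r)&(W[...,2]>z0)&(W[...,2]<z1); q=W[k]
    zt=np.percentile(q[:,2],90); t=q[q[:,2]>zt-.004]; c,rr=cv2.minEnclosingCircle(t[:,:2].astype(np.float32))
    A=np.c_[t[:,:2]-t[:,:2].mean(0),np.ones(len(t))]; s=np.linalg.lstsq(A,t[:,2],rcond=None)[0]
    print("top",round(zt,4),"circ",np.round(c,4),round(rr,4),"slope",np.round(s[:2],3),"n",len(t))
E
python3 - <<'E'
from h import *
# wrist pose unchanged since w6 apart from settling; use fresh shots
for n in("scene","wrist"):
    p,d=snapshot(n); W=cloud(n,d)
    for xy in([.5305,.229],[.526,.29],[.534,.172]): print(n,end=" "); top_at(W,d,xy)
print(get_obs()["tool_pos"])
E
```

```text
scene top 0.0388 circ [0.5299 0.2305] 0.0149 slope [0.016 0.006] n 127
scene top 0.0389 circ [0.5267 0.291 ] 0.0164 slope [ 0.019 -0.006] n 141
scene top 0.0389 circ [0.5343 0.1707] 0.0153 slope [0.004 0.005] n 118
wrist top 0.0393 circ [0.5304 0.2292] 0.015 slope [0.011 0.006] n 674
wrist top 0.0392 circ [0.5272 0.2896] 0.0151 slope [0.003 0.01 ] n 723
wrist top 0.0392 circ [0.5355 0.1703] 0.0151 slope [0.007 0.001] n 643
[0.52996288 0.1699674  0.12735508]
```

Seated at the same height as its neighbours. Next is the blue stray.

Call:
move_arm --steps '[0, 0, 0, 0.015, -0.03, 0, 0.55, 0, 0, 0, 0.033, -0.07, 0, 0.55, 0, 0, 0, 0.052, -0.108, -0.02, 0.55, 0, 0, 0, 0.064, -0.133, -0.04, 0.55, 0, 0, 0, 0.0695, -0.144, -0.06, 0.55, 0, 0, 0, 0.0695, -0.144, -0.075, 0.55, 0, 0, 0, 0.0695, -0.144, -0.075, 0.55, 0, 0, 0, 0.0695, -0.144, -0.075, 0.55, 0, 0, 0, 0.0695, -0.144, -0.075, 0.55]'

```text
time: 13.3
tool_pos: [0.6006, 0.0264, 0.0548]
ee_rot: [3.141, 0.002, 2.86]
wrist_force: [0.4, -0.6, -0.0]
width: 0.0515
finger_force: 0.0
```

```bash
python3 - <<'E'
from h import *
for n in("scene","wrist"):
    p,d=snapshot(n); W=cloud(n,d); print(n,end=" "); top_at(W,d,[.600,.025],.022,.015,.045)
o=get_obs();print(o["tool_pos"],o["width"])
E
```

```text
scene top 0.031 circ [0.6    0.0259] 0.0152 slope [0.013 0.008] n 114
wrist top 0.0311 circ [0.6004 0.0243] 0.0149 slope [ 0.015 -0.   ] n 1026
[0.60075537 0.02606527 0.05496836] 0.05140378695143373
```

Call:
move_arm --steps '[0, 0, 0, 0, -0.001, -0.02, 0.55, 0, 0, 0, 0, -0.001, -0.04, 0.55, 0, 0, 0, 0, -0.001, -0.053, 0.55, 0, 0, 0, 0, -0.001, -0.053, 0.55, 0, 0, 0, 0, -0.001, -0.053, 0.55, 0, 0, 0, 0, -0.001, -0.053, 0, 0, 0, 0, 0, -0.001, -0.053, 0, 0, 0, 0, 0, -0.001, -0.053, 0, 0, 0, 0, 0, -0.001, -0.053, 0, 0, 0, 0, 0, -0.001, -0.053, 0, 0, 0, 0, 0, -0.001, -0.053, 0]'

```text
time: 14.5
tool_pos: [0.6006, 0.0242, 0.0012]
ee_rot: [3.141, 0.001, 2.859]
wrist_force: [-0.9, -0.6, 4.3]
width: 0.0293
finger_force: 30.0
```

Call:
move_arm --steps '[0, 0, 0, 0, 0, 0.035, 0, 0, 0, 0, 0, 0, 0.07, 0, 0, 0, 0, -0.001, 0.035, 0.07, 0, 0, 0, 0, -0.003, 0.08, 0.07, 0, 0, 0, 0, -0.005, 0.125, 0.07, 0, 0, 0, 0, -0.006, 0.17, 0.07, 0, 0, 0, 0, -0.008, 0.215, 0.07, 0, 0, 0, 0, -0.009, 0.25, 0.07, 0, 0, 0, 0, -0.01, 0.269, 0.07, 0, 0, 0, 0, -0.01, 0.269, 0.07, 0, 0, 0, 0, -0.01, 0.269, 0.05, 0, 0, 0, 0, -0.01, 0.269, 0.05, 0]'

```text
time: 15.7
tool_pos: [0.5884, 0.2904, 0.0471]
ee_rot: [-3.137, -0.004, 2.857]
wrist_force: [-0.2, 0.0, -0.2]
width: 0.0293
finger_force: 30.0
```

```bash
python3 - <<'E'
from h import *
p,d,W=look("wrist","w7",(),["seat5"])
tray("wrist",d)
p2,d2,W2=look("top","t7"); tray("top",d2)
cv2.imwrite("pics/c7.png",np.hstack([cv2.resize(p,(480,360)),cv2.resize(p2[180:255,110:210],(320,360))])[...,::-1])
E
```

```text
t 15.7 tool [0.5884 0.2904 0.0471] [-3.137 -0.004  2.857] cam [0.518 0.312 0.243] axis [ 0.25 -0.08 -0.97]
seat5 0.84 [197.3 228.4] [0.5978 0.2329 0.008 ]
seat5 0.79 [264.2 206.6] [0.5949 0.2948 0.008 ]
wrist rect [0.5665 0.2316] [0.153  0.2033] 3.76
  seats [np.int64(4), np.int64(5)] ang 2.67 c [0.5673 0.233 ] res [0.0012 0.0012]
t 15.9 tool [0.5907 0.292  0.0511] [3.141e+00 1.000e-03 2.857e+00] cam [ 0.45  -0.033  0.9  ] axis [ 0.17  0.02 -0.98]
top rect [0.5628 0.2282] [0.1509 0.2011] 3.78
  seats [np.int64(0), np.int64(1), np.int64(2), np.int64(2), np.int64(3), np.int64(4), np.int64(5)] ang 5.4 c [0.5642 0.2291] res [0.002  0.0071 0.0018 0.0054 0.0025 0.0006 0.0088]
```

View pics/c7.png

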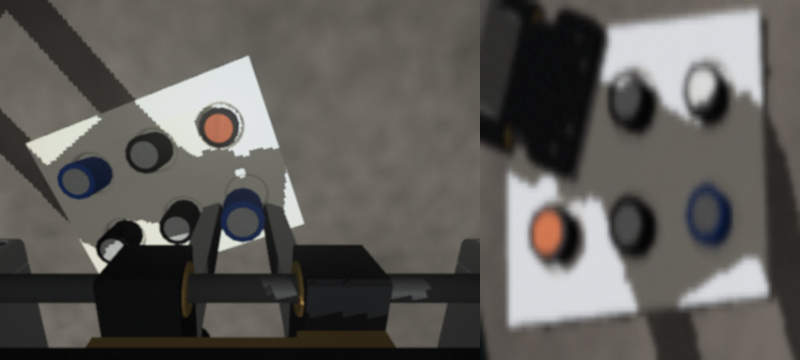

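The blue mount is held above the empty seat 5 (wrist view, around 245,190). Lowering.

Call:
move_arm --steps '[0, 0, 0, 0, 0, -0.01, 0, 0, 0, 0, 0, 0, -0.02, 0, 0, 0, 0, 0, 0, -0.025, 0, 0, 0, 0, 0, 0, -0.028, 0, 0, 0, 0, 0, 0, -0.031, 0, 0, 0, 0, 0, 0, -0.034, 0, 0, 0, 0, 0, 0, -0.037, 0, 0, 0, 0, 0, 0, -0.04, 0, 0, 0, 0, 0, 0, -0.041, 0, 0, 0, 0, 0, 0, -0.041, 0]'

```text
time: 17.05
tool_pos: [0.59, 0.2932, 0.0094]
ee_rot: [3.141, 0.0, 2.859]
wrist_force: [0.7, -0.5, -1.3]
width: 0.0289
finger_force: 30.0
```

Call:
move_arm --steps '[0, 0, 0, 0, 0, -0.001, 0, 0, 0, 0, 0, 0, -0.001, 0.5, 0, 0, 0, 0, 0, -0.001, 0.5, 0, 0, 0, 0, 0, -0.001, 0.5, 0, 0, 0, 0, 0, -0.001, 0.5, 0, 0, 0, 0, 0, 0.02, 0.5, 0, 0, 0, 0, 0, 0.045, 0.5, 0, 0, 0, -0.02, -0.001, 0.06, 0.55, 0, 0, 0, -0.045, -0.002, 0.06, 0.55, 0, 0, 0, -0.063, -0.003, 0.06, 0.55, 0, 0, 0, -0.063, -0.003, 0.05, 0.55, 0, 0, 0, -0.063, -0.003, 0.05, 0.55]'

```text
time: 18.25
tool_pos: [0.5262, 0.2897, 0.0575]
ee_rot: [-3.14, -0.002, 2.859]
wrist_force: [-1.0, -0.8, -0.9]
width: 0.052
finger_force: 0.0
```

```bash
python3 - <<'E'
from h import *
for n in("scene","top","wrist"):
    p,d=snapshot(n); W=cloud(n,d)
    for xy in([.59,.293],[.527,.29],[.5305,.229]):
        try: print(n,end=" "); top_at(W,d,xy,.02)
        except Exception as e: print(e)
o=get_obs();print(o["tool_pos"],o["width"],o["joint_positions"].round(3))
for n in("scene","top"):
    W=cloud(n,snapshot(n)[1])
    for s in silhouettes(n,"lens"):
        print(n,"lens sil",round(s["score"],2),s["uv"],s["pixels"].sum())
    for s in spot_point(n,"lens"): print(n,round(s["score"],2),s["uv"].round(1) if hasattr(s["uv"],"round") else s["uv"])
E
```

```text
scene top 0.0392 circ [0.5893 0.2935] 0.0154 slope [-0.027  0.015] n 145
scene top 0.0392 circ [0.5266 0.2909] 0.0152 slope [0.006 0.004] n 134
scene top 0.039 circ [0.53   0.2303] 0.0157 slope [0.03 0.02] n 127
top top 0.0402 circ [0.5898 0.2917] 0.015 slope [ 0.003 -0.027] n 100
top index -1 is out of bounds for axis 0 with size 0
top top 0.0398 circ [0.5303 0.2281] 0.0148 slope [-0.013 -0.015] n 104
wrist top 0.0394 circ [0.5903 0.2928] 0.0154 slope [ 0.019 -0.001] n 897
wrist top 0.0395 circ [0.5277 0.2899] 0.0152 slope [ 0.011 -0.   ] n 1070
wrist top 0.0394 circ [0.5303 0.2294] 0.0149 slope [0.021 0.002] n 630
[0.52760865 0.28999621 0.05870875] 0.051966028086018135 [ 0.408  0.261  1.433 -0.     1.447 -0.879]
scene lens sil 0.75 [158.7, 143.1] 813
scene 0.78 [165.4, 125.3]
scene 0.42 [362.0, 241.5]
top lens sil 0.6 [360.9, 211.1] 725
top 0.86 [363.7, 220.2]
```

Both strays are seated level with the others, and I'm over the copper mount. Grasping it.

Call:
move_arm --steps '[0, 0, 0, 0, 0, -0.02, 0.55, 0, 0, 0, 0, 0, -0.04, 0.55, 0, 0, 0, 0, 0, -0.053, 0.55, 0, 0, 0, 0, 0, -0.053, 0.55, 0, 0, 0, 0, 0, -0.053, 0.55, 0, 0, 0, 0, 0, -0.053, 0, 0, 0, 0, 0, 0, -0.053, 0, 0, 0, 0, 0, 0, -0.053, 0, 0, 0, 0, 0, 0, -0.053, 0, 0, 0, 0, 0, 0, -0.053, 0, 0, 0, 0, 0, 0, -0.053, 0]'

```text
time: 19.8
tool_pos: [0.5275, 0.2903, 0.0073]
ee_rot: [3.141, 0.001, 2.859]
wrist_force: [-0.8, -0.2, 4.7]
width: 0.0294
finger_force: 30.0
```

```bash
python3 - <<'E'
from h import *
# camera geometry from stills: fit base, barrel axis, lens plane
for n in("scene","top"):
    z=np.load(f"pics/{n}0.npz"); p,d=z["p"],z["d"]; W=cloud(n,d)
    m=(d>0)&(W[...,1]<-.14)&(W[...,1]>-.36)&(W[...,0]>.42)&(W[...,0]<.68)
    b=m&(W[...,2]>.008)&(W[...,2]<.022)&(p.min(-1)>110)
    r=cv2.minAreaRect(W[b][:,:2].astype(np.float32)); print(n,"base",np.round(r[0],4),np.round(r[1],4),round(r[2],2),b.sum(),"z",np.median(W[b][:,2]).round(4))
    hi=m&(W[...,2]>.112); q=W[hi]; print(" hi",len(q),np.round(q.min(0),3),np.round(q.max(0),3))
    v,u=np.nonzero(hi); print(" uv",u.min(),u.max(),v.min(),v.max())
    # plane fit on bright pixels near the top (lens/light ring)
    k=m&(W[...,2]>.108)&(p.astype(int).sum(-1)>330)&(np.ptp(p.astype(int),axis=-1)<45); q=W[k]
    c=np.median(q,0); 
    for _ in range(6):
        _,s,V=np.linalg.svd(q-q.mean(0),full_matrices=False); nn=V[2]*np.sign(V[2][2]); e=(q-q.mean(0))@nn; q=q[np.abs(e)<max(.0025,1.5*e.std())]
    print(" ring plane n",len(q),"c",np.round(q.mean(0),4),"nrm",np.round(nn,3),"lean",round(np.arccos(nn[2]),3),"rms",np.round(e.std(),4))
E
```

```text
scene base [ 0.5585 -0.2614] [0.1213 0.1193] 74.39 927 z 0.0134
 hi 273 [ 0.513 -0.275  0.112] [ 0.56  -0.228  0.139]
 uv 157 178 122 138
 ring plane n 65 c [ 0.5296 -0.2526  0.1247] nrm [-0.546  0.146  0.825] lean 0.601 rms 0.0008
top base [ 0.579  -0.2591] [0.1372 0.1526] 74.09 1138 z 0.0137
 hi 405 [ 0.512 -0.278  0.112] [ 0.565 -0.232  0.138]
 uv 355 378 205 229
 ring plane n 214 c [ 0.5304 -0.2543  0.124 ] nrm [-0.557  0.144  0.818] lean 0.613 rms 0.0011
```

Copper is gripped. The lens ring plane measures centre ≈(0.529,-0.2535,0.124) with a lean of 0.60 rad towards azimuth 165°, which is consistent with the base pose. Lifting, then crossing over.

Call:
move_arm --steps '[0, 0, 0, 0, 0, 0.035, 0, 0, 0, 0, 0, 0, 0.075, 0, 0, 0, 0, 0, -0.02, 0.11, 0, 0, 0, 0, 0, -0.055, 0.13, 0, 0, 0, 0, 0, -0.095, 0.15, 0, 0, 0, 0, 0, -0.135, 0.17, 0, 0, 0, 0, 0, -0.175, 0.19, 0, 0, 0, 0, 0, -0.215, 0.2, 0, 0, 0, 0, 0, -0.255, 0.2, 0, 0, 0, 0, 0, -0.295, 0.2, 0, 0, 0, 0, 0, -0.325, 0.2, 0, 0, 0, 0, 0, -0.34, 0.2, 0]'

```text
time: 21.0
tool_pos: [0.5265, -0.0521, 0.2056]
ee_rot: [-3.141, -0.001, 2.856]
wrist_force: [-0.2, 0.4, -0.9]
width: 0.0294
finger_force: 30.0
```

Call:
move_arm --steps '[0, 0, 0, 0, 0, 0, 0, -0.016, -0.058, 0, -0.006, -0.02, 0.001, 0, -0.032, -0.115, 0, -0.011, -0.04, 0.002, 0, -0.047, -0.173, 0, -0.017, -0.06, 0.003, 0, -0.063, -0.23, 0, -0.022, -0.08, 0.004, 0, -0.079, -0.288, 0, -0.028, -0.1, 0.005, 0, -0.095, -0.346, 0, -0.033, -0.12, 0.006, 0, -0.11, -0.403, 0, -0.04, -0.14, 0.007, 0, -0.126, -0.461, 0, -0.045, -0.16, 0.007, 0, -0.142, -0.518, 0, -0.05, -0.175, 0.007, 0, -0.1575, -0.576, 0, -0.0555, -0.188, 0.007, 0, -0.1575, -0.576, 0, -0.0555, -0.188, 0.007, 0]'

```text
time: 22.2
tool_pos: [0.4701, -0.2368, 0.2114]
ee_rot: [3.128, 0.595, 2.853]
wrist_force: [0.2, 0.4, -0.5]
width: 0.0293
finger_force: 30.0
```

```bash
python3 - <<'E'
from h import *
ps=[]
for n in("scene","top","wrist"):
    p,d,W=look(n,"h8_"+n)
    o=get_obs(); Rt=R.from_euler("xyz",o["ee_rot"]).as_matrix(); print("toolz",Rt[:,2].round(3),o["tool_pos"].round(4),o["width"])
    for k in("copper",):
        for s in silhouettes(n,k): print(n,k,round(s["score"],2),np.round(s["uv"]),s["pixels"].sum(), np.round(np.median(W[s["pixels"]&(d>0)],0),3))
    for s in spot_point(n,"lens"): print("lens",round(s["score"],2),np.round(s["uv"],1))
    ps.append(p)
cv2.imwrite("pics/c8.png",np.hstack([cv2.resize(ps[0][60:210,70:270],(400,300)),cv2.resize(ps[2],(400,300))])[...,::-1])
E
```

```text
t 22.2 tool [ 0.4701 -0.2368  0.2114] [3.128 0.595 2.853] cam [1.096 0.26  0.874] axis [-0.52 -0.28 -0.81]
toolz [ 0.541 -0.146 -0.828] [ 0.4709 -0.2366  0.2124] 0.028946269701173907
scene copper 0.63 [159. 142.] 805 [ 0.565 -0.251  0.1  ]
scene copper 0.54 [186.  78.] 174 [ 0.47  -0.231  0.23 ]
lens 0.97 [167.2 125.9]
lens 0.69 [186.   78.7]
t 22.35 tool [ 0.4722 -0.2367  0.2137] [3.13  0.597 2.856] cam [ 0.45  -0.033  0.9  ] axis [ 0.17  0.02 -0.98]
toolz [ 0.543 -0.147 -0.827] [ 0.4724 -0.2368  0.214 ] 0.029347137493762634
top copper 0.64 [379. 248.] 253 [ 0.464 -0.234  0.239]
lens 0.77 [363.8 220.2]
t 22.5 tool [ 0.4725 -0.237   0.2139] [3.131 0.597 2.857] cam [ 0.307 -0.191  0.332] axis [ 0.73 -0.2  -0.65]
toolz [ 0.543 -0.147 -0.827] [ 0.4724 -0.2371  0.2138] 0.029147547954486503
wrist copper 0.81 [260. 234.] 2158 [ 0.455 -0.232  0.237]
wrist copper 0.62 [256. 176.] 1786 [ 0.53  -0.254  0.121]
lens 0.94 [257.7 179.8]
```

View pics/c8.png

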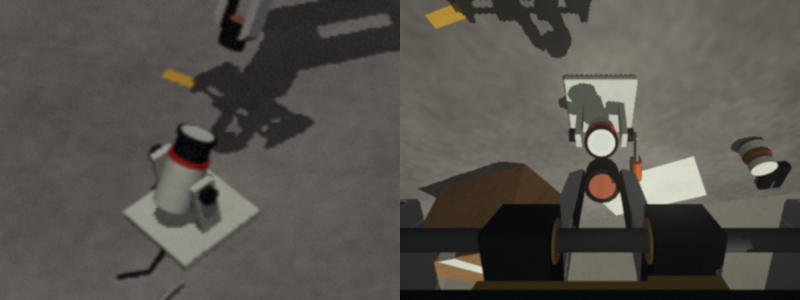

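The wrist picture shows the copper top disc (602,184) just in front of the lens disc (602,141). I'll measure both in this one camera.

```bash
cat >> h.py <<'E'
def plane(q,tol=.002):
    for _ in range(10):
        c=q.mean(0); n=np.linalg.svd(q-c,full_matrices=False)[2][2]; n*=np.sign(n[2]); e=(q-c)@n; q=q[np.abs(e)<max(tol,1.5*e.std())]
    return c,n,q
def circ(q,c,n):
    a=np.cross(n,[0,1,0]);a/=np.linalg.norm(a);b=np.cross(n,a)
    k,r=cv2.minEnclosingCircle(np.c_[(q-c)@a,(q-c)@b].astype(np.float32)); return c+k[0]*a+k[1]*b,r
def hold(v=np.array([-.5446,.149,.8253])):
    p,d=snapshot("wrist"); o=get_obs(); W=cloud("wrist",d); v0=v/np.linalg.norm(v); res={}
    P=p.astype(int); red=(P[...,0]-P[...,2]>25)
    for name,box in (("mount",o["tool_pos"]+.034*v0),("lens",np.array([.529,-.2535,.124]))):
        k=(d>0)&(np.linalg.norm(W-box,axis=-1)<.03)&(np.abs((W-box)@v0)<.012)
        if name=="lens": k&=(P.min(-1)>90)
        q=W[k]; c,n,q=plane(q); cc,r=circ(q,c,n); res[name]=(cc,n)
        print(name,len(q),"mean",c.round(4),"circ",cc.round(4),round(r,4),"n",n.round(4),"lean",round(np.arccos(n[2]),3),"az",round(np.degrees(np.arctan2(n[1],n[0])),1))
    (m,nm),(l,nl)=res["mount"],res["lens"]; u=m-.03*nm
    Rt=R.from_euler("xyz",o["ee_rot"]).as_matrix(); print("toolz",(-Rt[:,2]).round(4),"tool",o["tool_pos"].round(4),"TCP->underside",((u-o["tool_pos"])@Rt).round(4))
    print("underside",u.round(4),"dist",round((u-l)@v0,4),"lateral",((u-l)-((u-l)@v0)*v0).round(4),"angle",np.degrees(np.arccos(nm@nl)).round(2))
    return res
E
python3 - <<'E'
from h import *
hold(); hold()
E
```

```text
mount 1800 mean [ 0.4545 -0.2326  0.2382] circ [ 0.4483 -0.2308  0.2339] 0.0264 n [-0.5432  0.1468  0.8267] lean 0.598 az 164.9
lens 1018 mean [ 0.5294 -0.2536  0.124 ] circ [ 0.5297 -0.2535  0.1243] 0.0199 n [-0.5399  0.1576  0.8269] lean 0.597 az 163.7
toolz [-0.5425  0.1476  0.827 ] tool [ 0.472  -0.2375  0.2134] TCP->underside [ 0.0088  0.0001 -0.0007]
underside [ 0.4646 -0.2352  0.2091] dist 0.1082 lateral [-0.0062  0.0022 -0.0045] angle 0.64
mount 1793 mean [ 0.4544 -0.2327  0.2381] circ [ 0.4484 -0.2309  0.2339] 0.0264 n [-0.5434  0.1504  0.8259] lean 0.599 az 164.5
lens 1003 mean [ 0.5294 -0.2536  0.1241] circ [ 0.5298 -0.2536  0.1244] 0.02 n [-0.5354  0.1596  0.8294] lean 0.593 az 163.4
toolz [-0.5424  0.1477  0.827 ] tool [ 0.4718 -0.2375  0.2134] TCP->underside [ 0.0086  0.     -0.0006]
underside [ 0.4647 -0.2354  0.2091] dist 0.1081 lateral [-0.0063  0.0021 -0.0045] angle 0.73
```

```bash
sed -i 's/        if name=="lens": k&=(P.min(-1)>90)/        k\&=(P.min(-1)>90) if name=="lens" else red/' h.py
python3 - <<'E'
from h import *
v=np.array([-.5418,.1503,.8270]); hold(v); hold(v)
E
```

```text
mount 928 mean [ 0.4551 -0.233   0.2389] circ [ 0.4556 -0.2248  0.2378] 0.0196 n [-0.5342  0.1445  0.8329] lean 0.586 az 164.9
lens 1016 mean [ 0.5293 -0.2536  0.1241] circ [ 0.5298 -0.2536  0.1244] 0.02 n [-0.5367  0.157   0.829 ] lean 0.593 az 163.7
toolz [-0.5424  0.1478  0.827 ] tool [ 0.4717 -0.2376  0.2133] TCP->underside [ 0.0023  0.0081 -0.0009]
underside [ 0.4716 -0.2291  0.2128] dist 0.1083 lateral [ 0.0005  0.0082 -0.0011] angle 0.76
mount 929 mean [ 0.455  -0.2331  0.2388] circ [ 0.4553 -0.2248  0.2376] 0.0195 n [-0.537   0.1415  0.8317] lean 0.589 az 165.2
lens 1013 mean [ 0.5294 -0.2536  0.1241] circ [ 0.5298 -0.2538  0.1244] 0.0199 n [-0.5418  0.1524  0.8266] lean 0.598 az 164.3
toolz [-0.5424  0.148   0.827 ] tool [ 0.4716 -0.2377  0.2133] TCP->underside [ 0.0026  0.0083 -0.0009]
underside [ 0.4714 -0.229   0.2127] dist 0.1084 lateral [ 0.0003  0.0085 -0.0014] angle 0.74
```

Alignment is good: lateral error under 1 mm and tilt within 1°, with the underside 108.5 mm from the glass. I'll advance 48.5 mm along the axis.

Call:
move_arm --steps '[0, 0, 0, 0.005, -0.0014, -0.0076, 0, 0, 0, 0, 0.01, -0.0028, -0.0153, 0, 0, 0, 0, 0.015, -0.0042, -0.0229, 0, 0, 0, 0, 0.02, -0.0056, -0.0305, 0, 0, 0, 0, 0.024, -0.0067, -0.0366, 0, 0, 0, 0, 0.0263, -0.0073, -0.0401, 0, 0, 0, 0, 0.0263, -0.0073, -0.0401, 0, 0, 0, 0, 0.0263, -0.0073, -0.0401, 0, 0, 0, 0, 0.0263, -0.0073, -0.0401, 0, 0, 0, 0, 0.0263, -0.0073, -0.0401, 0, 0, 0, 0, 0.0263, -0.0073, -0.0401, 0, 0, 0, 0, 0.0263, -0.0073, -0.0401, 0]'

```text
time: 24.05
tool_pos: [0.4978, -0.2452, 0.1735]
ee_rot: [3.131, 0.598, 2.856]
wrist_force: [-0.5, -0.4, 0.1]
width: 0.0291
finger_force: 30.0
```

```bash
python3 - <<'E'
from h import *
v=np.array([-.5418,.1503,.8270]); l=np.array([.5296,-.2536,.1240])
r=hold(v)
ps=[]
for n in("wrist","scene","top"):
    p,d=snapshot(n); W=cloud(n,d); o=get_obs(); P=p.astype(int); ps.append(p)
    box=o["tool_pos"]+.031*v; k=(d>0)&(P[...,0]-P[...,2]>25)&(np.linalg.norm(W-box,axis=-1)<.02)&(np.abs((W-box)@v)<.008)
    q=W[k]
    if len(q)>10:
        t=np.median(q,0); u=t-.03*v; e=u-l; print(n,len(q),"top",t.round(4),"dist",round(e@v,4),"lat",(e-(e@v)*v).round(4))
    if n!="wrist":
        for xy in([.59,.293],[.5305,.229],[.535,.171],[.5975,.175],[.594,.233]): top_at(W,d,xy)
cv2.imwrite("pics/c9.png",np.hstack([cv2.resize(ps[0],(400,300)),cv2.resize(ps[1][60:210,90:290],(400,300))])[...,::-1])
o=get_obs(); print(o["time"],o["tool_pos"].round(4),o["ee_rot"].round(3),o["width"],o["finger_force"])
E
```

```text
mount 928 mean [ 0.4811 -0.2406  0.1989] circ [ 0.4813 -0.2406  0.199 ] 0.0114 n [-0.5371  0.147   0.8306] lean 0.591 az 164.7
lens 1028 mean [ 0.526  -0.2524  0.1217] circ [ 0.5296 -0.2536  0.1243] 0.0198 n [-0.5471  0.1609  0.8215] lean 0.607 az 163.6
toolz [-0.5426  0.1484  0.8268] tool [ 0.4978 -0.2452  0.1734] TCP->underside [-0.      0.0001 -0.0008]
underside [ 0.4974 -0.245   0.1741] dist 0.0599 lateral [ 0.0002 -0.0004  0.0002] angle 1.11
wrist 927 top [ 0.4811 -0.2406  0.1989] dist 0.0602 lat [ 0.0003 -0.0005  0.0003]
scene 21 top [ 0.4814 -0.2424  0.2002] dist 0.0608 lat [ 0.001  -0.0025  0.0011]
top 0.0391 circ [0.589  0.2941] 0.0159 slope [0.018 0.028] n 148
top 0.0389 circ [0.5302 0.23  ] 0.0153 slope [ 0.007 -0.018] n 124
top 0.039 circ [0.5356 0.1715] 0.0154 slope [-0.009 -0.011] n 127
top 0.0387 circ [0.5986 0.1758] 0.0156 slope [-0.001 -0.02 ] n 140
top 0.0392 circ [0.5945 0.2335] 0.0153 slope [ 0.005 -0.005] n 139
top 98 top [ 0.4819 -0.2424  0.1992] dist 0.0597 lat [ 0.0009 -0.0023  0.001 ]
top 0.0399 circ [0.5904 0.2919] 0.0149 slope [-0.041  0.015] n 106
top 0.0396 circ [0.5301 0.2279] 0.0152 slope [0.016 0.004] n 113
top 0.0401 circ [0.5354 0.1687] 0.0148 slope [-0.021 -0.035] n 98
top 0.0397 circ [0.5985 0.1724] 0.0147 slope [ 0.019 -0.013] n 101
top 0.0394 circ [0.5949 0.2308] 0.0148 slope [0.021 0.007] n 111
24.25 [ 0.4978 -0.2451  0.1732] [3.131 0.597 2.855] 0.029451554733965178 29.999815821647644
```

View pics/c9.png

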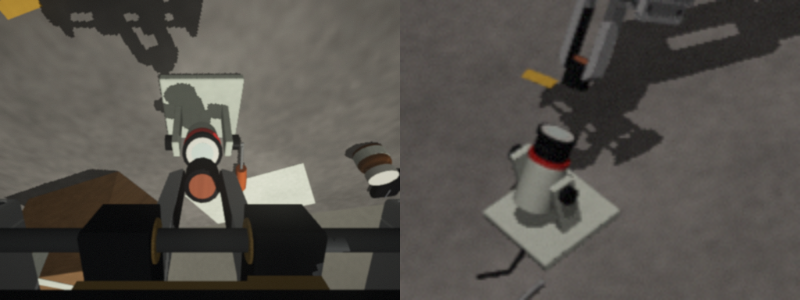

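The pictures show the copper mount held in line with the lens: 60 mm away, within 0.6 mm of centre, and within about 1° of square. The other five mounts are seated and the camera hasn't moved. Handing in.

```bash
python3 -c "
from bench import *
print(close_job())"
```

```text
the job is handed in; nothing more can be done
None
```

The job is handed in with both strays seated in seats 1 and 5, and the copper mount held in the gripper at the inspection camera. By my last measurement it was 60 mm from the glass, within about 1 mm of centre and about 1° of square, at 24 s on the clock.

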